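Jam the locknut of a load-cell preload stand

ROBOT

A 6-joint arm with a two-finger parallel gripper is mounted at the origin on the work surface. World frame = base frame: x ahead of the robot, y to its left, z up, the work surface at z = 0. Lengths are in m, angles in rad, forces in N, time in s.
With the tool pointing down it reaches from about 0.325 to 0.9 m from the base axis. Payload 6.1 kg.
Tool frame: the origin (TCP) lies at the very end of the fingers, on their centre line; the grasp point (between the pads) lies 19 mm behind it; z points along the fingers, y is the direction in which the jaws open and shut (so a half turn about z gives the same grasp; the last joint's range is limited). The gripper opens to 85 mm and grips with 20 to 120 N. Pads are 22 mm wide; open, the fingers measure 114 mm over their backs; the gripper's body (76 mm by 85 mm) begins 54 mm behind the grasp point. The pads swing forward as they close: fully open they stand 13 mm farther back than shut.
Start: joints at [-1.241, 0.22, 1.526, -0, 1.395, -0.126], TCP at [0.275, -0.561, 0.202] pointing down, gripper open.
Joint ranges: [-2.98, 2.98], [-0.91, 2.08], [0.09, 2.57], [-1.24, 4.39], [0.2, 2.65], [-2.68, 2.68]. Speed limits (rad/s): [2.57, 2.57, 3.01, 3.14, 3.14, 3.14].

INTERFACE

Orientations are given as a rotation vector (axis times angle).
In Python, from bench import state, snapshot, job_done, trace, landmark_of gives the robot as it stands. The module is installed in compiled form; this text tells all that it offers.
- The arm moves only by the tool step_arm, never from a script. Its argument "series" is a list that holds one entry, the list of rows, each a list of 7 numbers: the turn, a rotation vector about the tool's x, y, z in degrees, then the shift along the tool's x, y, z in mm, then the opening in per cent of the stroke, from 0 (shut) to 100 (fully open). In form: [[[ax, ay, az, dx, dy, dz, claw], ...]]. A call has 1 to 8 rows; each row is the pose to reach, as a shift and turn from the pose commanded when the call began, along the tool's axes at that moment; what a row does not reach only later rows make up. A row lasts 1/10 s, in which the tool goes at most 50 mm and 8.59 degrees, less where a joint would pass 70% of its speed; a pose out of reach is approached as far as the arm can. A call with a gripper value outside its range is refused whole. The fingers move at their own pace and stop on an object; the grip force is fixed at half the most. Time passes only in rows, so rows that repeat a pose let the fingers close. It gives the time, the measured TCP pose, the force and the opening at its end, in the units of the state.
- state(): the state, without advancing time (a new reading comes with each control period).
- snapshot(name): name is "scene" or "top"; returns a dict with "img" (420x560x3 uint8, blue, green, red), "z_map" (420x560 float32, m along the optical axis (not along the pixel's ray), 0 where there is no reading), "K" (3x3 intrinsics, pixels), "k1" (the pictures are not rectified: a ray, as slopes to the right and down, at radius r is drawn at 1 + k1 r^2 times it, then the intrinsics apply), "extrinsics" (4x4, takes a point from camera to world coordinates). Camera axes: x right, y down, z forward; pixel columns grow to the right and rows downward; lengths in m; the calibration is good to about 2 mm. A picture is of the moment at which its call begins.
- job_done(): hands the job in, once; it reports no verdict.
Trained networks look in the newest picture that a camera, given by its name, has taken for a name from the list of things; names that differ only in an ending like _2 or _b are one class to them, and where a whole thing is asked for, a point or a joint stands for the part that bears it (a point fixed in the world has none). Each returns a list of dicts, best first, with "confidence" (0 to 1); they miss things now and then, are a little off and sometimes report something else, mostly with a low value. They report only what shows in the picture. A call takes as long as a camera call. They do not tell look-alikes from the thing itself.
- trace(camera, label): "region" (420x560 bool, what is visible of it).
- landmark_of(camera, label): "point" ([x, y, z] in m, in world coordinates, good to about 4 mm: a listed point, or the origin of a listed thing).
The state is a dict: "clock": time; "joints": joint angles; "joint_velocities": joint speeds; "joint_efforts": joint torques, N m; "tool_pos": TCP position; "tool_rot": TCP orientation; "ft_force": force on the tool from outside, world axes, zero at the start; "torque": the same for the moment, N m; "grip_width": finger opening in m.
Only numpy, scipy, OpenCV 4.12 (cv2) and the standard library are available. Lean on these libraries where they do the work, as an engineer would, in place of code of your own. Each camera call takes 0.05 s, during which the arm holds its last target. There are 200 camera calls.

TASK

The preload spindle on the load-cell stand is at its setting and must be locked there. Lift the larger of the two steel holding keys by its tab and lower it fully onto the spindle's flat tang with its handle lying between the two upright posts, let go, then swing the locknut's crank clockwise (seen from above) until it lies over the black line on the base plate, just short of where it jams, so that the key, left in place, keeps the spindle from turning off its setting.

Things in the scene. Friction and masses are not known exactly. Their poses are not given: they have to be found in the camera images.
- stand: Fixed aluminium plate, x -105 to 140, y -70 to 70 mm, 12 thick. Origin: on the spindle axis at table height; z up. The spindle's tang, a flat bar 60 long, 12 thick with rounded top, stands from 46 to 64 mm height, along x at the setting, above the dark locknut (50 wide, 30 to 44 high). A black line on the plate, 46 to 86 mm from the axis, at 138 deg counter-clockwise from x, shows the tight crank.
- post_gap (a point): Midpoint between the tops of the stand's two upright steel posts, 18 mm across, 78 mm high, at x = 110, y = +24 and -24 mm of the stand: a gap of 30 mm in which the key's handle must lie.
- peg_top (a point): Centre of the top of the crank's upright round black grip peg: 16 mm across, from 42 to 95 mm above the table, on the end of the locknut's flat arm (33 to 42 high), 90 mm from the spindle axis. The peg circles that axis. Its direction from the stand's x, counter-clockwise: 210 deg minus (locknut + spindle).
- holding_key: The larger loose steel key (157 x 36 mm; the other, 102 x 21, does not fit). Origin: head centre, underside. Head 64 long (x), 23 high; slot below along x, 20 wide, 16 deep. Handle 14 wide to x = 125, 6 to 20 above the underside. Lifting tab 40 long (x), 14 thick (y), height 23 to 55, at x = 10, near the centre of mass; 0.2 to 0.42 kg. Underside 48 above the table when seated.
- locknut (a joint): Turn of the locknut relative to the spindle, rad, clockwise from above positive: starts at 0 to 0.25, tight enough from 0.8, jams at a hard stop at 1.3. It takes 0.25 N m (3 N at the peg), stays where left, and drags the spindle along if that is not held.
- spindle (a joint): Turn of the spindle from its setting relative to the stand, rad, clockwise from above positive; starts at 0. Unheld it turns easily (0.05 N m). With the key on and its handle between the posts it turns at most about 0.25 (the key's play) before it is held.
There are look-alikes about, which are no part of the job. Leave any red or turquoise look-alike of the holding_key alone.

How it is judged:
By the outcome, as a careful person would: the job done as asked, in the order asked, and still so for the second after the job is handed in, with the robot touching nothing.
It also fails if it takes over 58 s, if anything falls off the work surface, if the arm or the gripper's body presses on something with over 40 N, if the wrist force passes 120 N, or if a joint passes its speed limit or range.

## Working session

There is one attempt and no reset: what is moved stays moved. The work goes in short steps, Python scripts to look and compute and a tool call to move; the robot and the scene stay as the last step left them, time stands still between calls to the robot, and variables do not carry over. Pictures are saved under pics/ and viewed, about 8 in all and at most 12, crops included, and the job is handed in when it is done.

Besides the shell and the picture viewer there is one more tool, called after ">>>" by a JSON object that holds its "fn" and its "kwargs", one argument or row to a line. step_arm: Moves the arm, as the interface text tells. Its arguments: {"type":"object","properties":{"series":{"type":"array","items":{"type":"array","items":{"type":"array","items":{"type":"number"}}}}},"required":["series"]}

```bash
mkdir -p pics; cat > h.py <<'E'
import numpy as np, cv2
from bench import *
from scipy.spatial.transform import Rotation as R
def world(s):
    z=s["z_map"];h,w=z.shape;K=s["K"]
    u,v=np.meshgrid(np.arange(w),np.arange(h))
    p=cv2.undistortPoints(np.stack([u,v],-1).reshape(-1,1,2).astype(float),K,np.array([s["k1"],0,0,0.])).reshape(h,w,2)
    P=np.dstack([p*z[...,None],z]);T=s["extrinsics"]
    W=P@T[:3,:3].T+T[:3,3];W[z==0]=np.nan
    return W
E
python3 - <<'E'
from h import *
ims=[]
for c in("scene","top"):
    s=snapshot(c);cv2.imwrite(f"pics/{c}0.png",s["img"]);W=world(s)
    print(c,s["extrinsics"].round(3).tolist())
    for l in("stand","post_gap","peg_top","holding_key"):
        for d in landmark_of(c,l):
            print(l,np.round(d["point"],3),round(d["confidence"],2))
    for d in trace(c,"holding_key"):
        m=d["region"];v,u=np.nonzero(m);print("trace",d["confidence"],m.sum(),u.mean(),v.mean(),np.nanmedian(W[m],0).round(3),s["img"][m].mean(0).round())
st=state();print(st["tool_pos"],st["tool_rot"],st["grip_width"],st["clock"])
E
```

```text
scene [[-0.183, 0.676, -0.714, 1.39], [0.983, 0.134, -0.126, 0.08], [0.01, -0.725, -0.689, 0.93], [0.0, 0.0, 0.0, 1.0]]
stand [ 0.57  -0.036 -0.002] 0.93
post_gap [ 0.681 -0.028  0.075] 0.85
peg_top [ 0.487 -0.066  0.098] 0.64
holding_key [0.383 0.009 0.002] 0.97
holding_key [ 0.483 -0.305 -0.002] 0.93
holding_key [ 0.678 -0.03   0.074] 0.69
trace 0.8 737 178.9416553595658 215.36770691994573 [ 0.515 -0.308  0.021] [116. 115. 117.]
trace 0.79 772 96.44948186528498 258.02979274611397 [ 0.692 -0.458  0.023] [ 44.  45. 134.]
trace 0.77 594 319.493265993266 193.5841750841751 [0.387 0.019 0.022] [104. 107.  49.]
top [[-0.018, -0.997, 0.075, 0.442], [-1.0, 0.017, -0.011, -0.091], [0.01, -0.076, -0.997, 1.111], [0.0, 0.0, 0.0, 1.0]]
stand [ 0.572 -0.032  0.001] 0.83
post_gap [ 0.676 -0.03   0.079] 0.92
peg_top [ 0.488 -0.064  0.093] 0.53
holding_key [ 0.489 -0.303 -0.001] 0.84
holding_key [0.387 0.011 0.002] 0.62
holding_key [ 0.678 -0.485  0.003] 0.59
trace 0.78 682 409.3592375366569 150.32258064516128 [ 0.683 -0.46   0.022] [ 27.  29. 114.]
trace 0.75 606 359.34323432343234 213.68151815181517 [ 0.508 -0.309  0.022] [118. 118. 123.]
[ 0.27510403 -0.56120271  0.20184386] [3.06030820e+00 7.09756473e-01 8.22368842e-06] 0.08532268310420152 0.6
```

View pics/scene0.png

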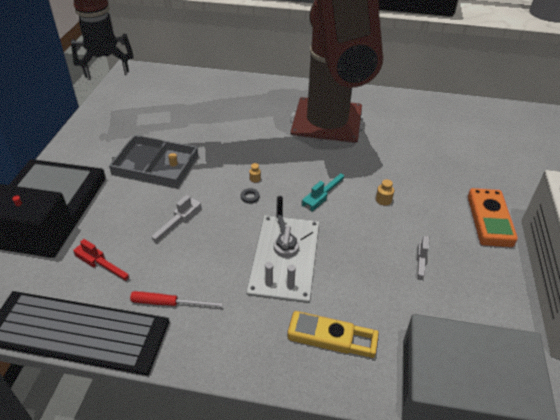

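View pics/top0.png

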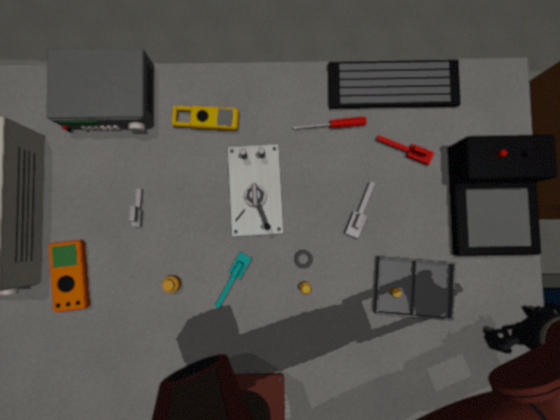

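Scene picture: the steel keys are at (179,216), the larger, and (423,257), the smaller. Turquoise (323,191) and red (100,258) are look-alikes. The stand is at (287,257), with its posts at (268,273) and (291,276) and the peg at (280,205). The larger grey one at (179,216) fits the description. I'll measure it and confirm in a crop.

```bash
python3 - <<'E'
from h import *
tiles=[]
for c in("scene","top"):
    s=snapshot(c);W=world(s);x,y,z=W[...,0],W[...,1],W[...,2]
    def rep(n,m):
        p=W[m]
        if len(p)<4: print(c,n,len(p));return
        (cx,cy),(a,b),an=cv2.minAreaRect((p[:,:2]*1000).astype(np.float32))
        d=np.linalg.svd(p[:,:2]-p[:,:2].mean(0),full_matrices=False)[2][0]
        print(c,n,len(p),"rect",round(cx),round(cy),round(a),round(b),round(an,1),"mean",(p.mean(0)*1000).round(1),"dir",np.degrees(np.arctan2(d[1],d[0])).round(1))
    box=lambda a,b,e,f,l,h:(x>a)&(x<b)&(y>e)&(y<f)&(z>l)&(z<h)
    rep("key",box(.42,.62,-.38,-.24,.008,.07)); rep("keytab",box(.42,.62,-.38,-.24,.04,.07))
    rep("handle",box(.42,.65,-.4,-.24,.010,.0215))
    rep("small",box(.45,.6,.1,.3,.008,.07))
    rep("plate",box(.42,.75,-.13,.06,.006,.018));
    rep("post1",box(.65,.72,-.03,.03,.07,.09));rep("post2",box(.65,.72,-.09,-.03,.07,.09))
    rep("tang",box(.52,.63,-.08,.02,.055,.07));rep("peg",box(.44,.54,-.12,0.0,.085,.11))
    for (u,v) in ([(179,216),(287,250)] if c=="scene" else [(360,212),(256,192)]):
        tiles.append(cv2.resize(s["img"][v-50:v+50,u-65:u+65],(390,300),interpolation=cv2.INTER_CUBIC))
cv2.imwrite("pics/crop.png",np.vstack([np.hstack(tiles[:2]),np.hstack(tiles[2:])]))
E
```

```text
scene key 666 rect 534 -317 42 158 71.2 mean [ 524.1 -310.9   26.3] dir -27.0
scene keytab 127 rect 500 -305 16 41 65.3 mean [ 502.8 -304.5   50.8] dir -26.0
scene handle 292 rect 533 -320 40 158 67.2 mean [ 542.9 -318.8   17.4] dir -29.6
scene small 347 rect 547 281 21 103 87.5 mean [548.8 279.   33.1] dir -0.5
scene plate 3857 rect 586 -38 319 164 7.1 mean [603.6 -31.3  12.6] dir 0.9
scene post1 62 rect 681 -6 17 19 79.8 mean [682.9  -6.2  76.9] dir 9.3
scene post2 59 rect 683 -54 20 15 11.2 mean [684.6 -53.6  76.7] dir 20.0
scene tang 108 rect 573 -34 60 12 2.4 mean [576.  -33.7  62.4] dir 2.3
scene peg 43 rect 488 -66 18 14 9.2 mean [490.4 -65.4  92.4] dir 22.2
top key 543 rect 530 -322 38 156 65.5 mean [ 513.9 -312.    27.3] dir 156.1
top keytab 97 rect 497 -306 14 40 66.1 mean [ 497.2 -305.8   54. ] dir 157.2
top handle 202 rect 530 -321 36 156 66.8 mean [ 540.  -323.1   18.6] dir 154.8
top small 351 rect 545 277 21 101 85.9 mean [537.2 275.3  30.8] dir 177.7
top plate 3952 rect 583 -35 161 328 86.9 mean [586.4 -34.9  11.8] dir -178.8
top post1 39 rect 679 -8 17 15 39.8 mean [678.4  -7.7  77.2] dir -149.0
top post2 43 rect 680 -56 16 17 49.6 mean [680.1 -55.8  76.7] dir 165.5
top tang 106 rect 570 -36 59 12 2.2 mean [570.2 -36.3  62.4] dir -177.8
top peg 32 rect 486 -67 12 15 89.0 mean [485.5 -67.7  94.4] dir 178.1
```

View pics/crop.png

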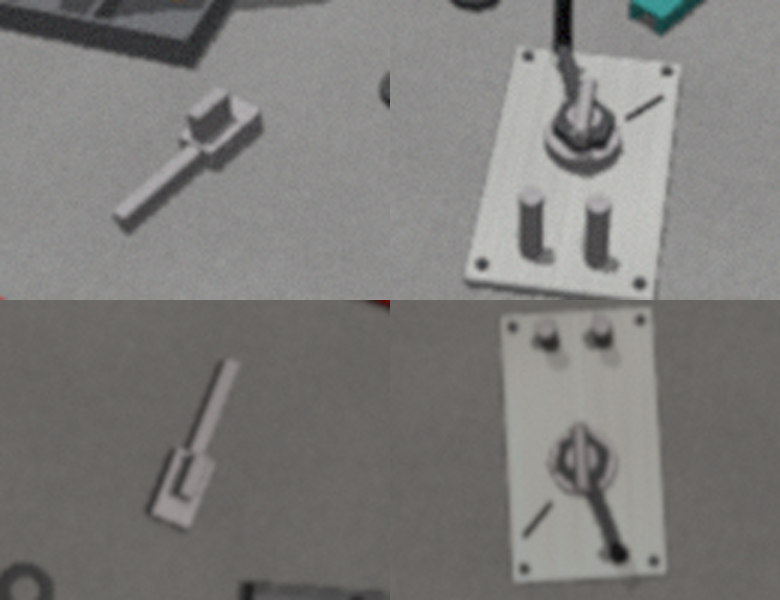

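The crop confirms it: the large steel key, with a plain rectangular tab and 157 mm long, has its tab at about (0.498, -0.306) and a yaw of -24°. The stand axis is at about (0.5715, -0.035) with a yaw of 2.1°.

```bash
cat >> h.py <<'E'
def plan(pos,yaw=None):
    """delta from current pose to TCP pos with tool x axis at world yaw (deg), pointing down; jaw = yaw-90"""
    s=state();Rc=R.from_rotvec(s["tool_rot"]);M=Rc.as_matrix()
    cy=np.degrees(np.arctan2(M[1,0],M[0,0]))
    if yaw is None: yaw=cy
    yaw=(yaw-cy+90)%180-90+cy
    T=R.from_euler("z",yaw,degrees=True)*R.from_matrix(np.diag([1,-1,-1]))
    print("t",round(s["clock"],1),"pos",s["tool_pos"].round(4),"yaw",round(cy,1),"F",s["ft_force"].round(1),"w",round(s["grip_width"],4),"j",s["joints"].round(2),
     "\n delta rot",(Rc.inv()*T).as_rotvec(degrees=True).round(1),"mm",(Rc.inv().apply(np.array(pos)-s["tool_pos"])*1000).round(1))
E
python3 -c "
from h import *
plan([.4985,-.3055,.13],-24)"
```

```text
t 0.7 pos [ 0.2751 -0.5612  0.2018] yaw 26.1 F [-0.2  0.6 -0.3] w 0.0856 j [-1.24  0.22  1.53  0.    1.39 -0.13] 
 delta rot [ 0.  -0.  50.1] mm [ 313.1 -131.3   71.8]
```

>>> {"fn": "step_arm", "kwargs": {
  "series": [
    [[0,0,7,42,-18,9,100],[0,0,14,84,-36,18,100],[0,0,21,126,-53,27,100],[0,0,28,168,-70,36,100],[0,0,35,210,-88,45,100],[0,0,42,252,-106,54,100],[0,0,48,290,-122,63,100],[0,0,50.1,313,-131,72,100]]
  ]
}}

```text
clock: 1.5
tool_pos: [0.5002, -0.3032, 0.1297]
tool_rot: [-3.072, 0.655, -0.001]
ft_force: [-0.6, -0.7, -0.3]
grip_width: 0.0854
```

```bash
python3 -c "
from h import *
plan([.4985,-.3055,.028],-24)"
```

```text
t 1.5 pos [ 0.5002 -0.3032  0.1297] yaw -24.1 F [-0.6 -0.7 -0.3] w 0.0854 j [-0.68  0.19  1.71  0.    1.25  1.31] 
 delta rot [-0.  -0.  -0.1] mm [ -0.7   2.9 101.7]
```

>>> {"fn": "step_arm", "kwargs": {
  "series": [
    [[0,0,0,0,0,0,60],[0,0,0,0,0,35,60],[0,0,0,0,0,70,60],[0,0,0,0,0,90,60],[0,0,0,0,0,102,60],[0,0,0,0,0,102,60]]
  ]
}}

```text
clock: 2.1
tool_pos: [0.4971, -0.3056, 0.0263]
tool_rot: [-3.072, 0.653, 0.004]
ft_force: [0.6, -0.1, -0.3]
grip_width: 0.0513
```

>>> {"fn": "step_arm", "kwargs": {
  "series": [
    [[0,0,0,0,0,0,0],[0,0,0,0,0,0,0],[0,0,0,0,0,0,0],[0,0,0,0,0,0,0],[0,0,0,0,0,0,0],[0,0,0,0,0,0,0],[0,0,0,0,0,0,0],[0,0,0,0,0,0,0]]
  ]
}}

```text
clock: 2.9
tool_pos: [0.4985, -0.3057, 0.0278]
tool_rot: [-3.073, 0.653, 0.0]
ft_force: [1.5, 0.0, -0.4]
grip_width: 0.0002
```

```bash
python3 - <<'E'
from h import *
t=[]
for c,(u,v) in {"scene":(179,200),"top":(370,222)}.items():
    s=snapshot(c);t.append(cv2.resize(s["img"][v-60:v+60,u-60:u+60],(400,400),interpolation=cv2.INTER_CUBIC))
cv2.imwrite("pics/g1.png",np.hstack(t)); s=state();print(s["grip_width"],s["tool_pos"],s["ft_force"])
E
```

```text
-0.00012967477328264306 [ 0.49846661 -0.30573398  0.02775012] [-0.46118929 -0.56743965 -0.0111945 ]
```

View pics/g1.png

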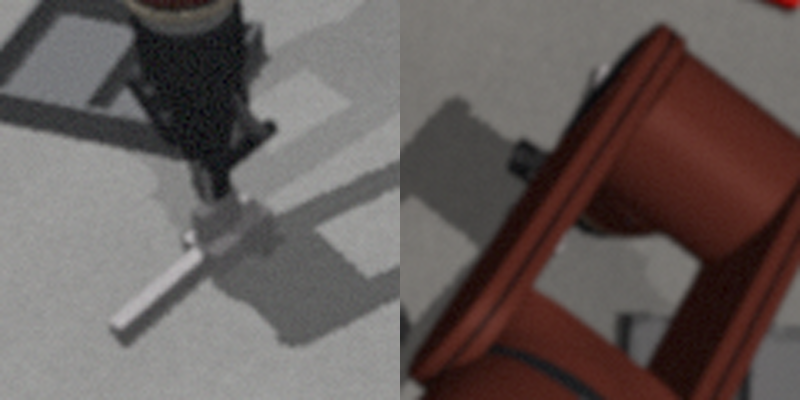

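The fingers shut completely, and the tab looks to be still standing in front of the tips. I'll raise a little and measure.

```bash
python3 - <<'E'
from h import *
s=snapshot("scene");W=world(s);x,y,z=W[...,0],W[...,1],W[...,2]
b=(x>.42)&(x<.62)&(y>-.38)&(y<-.24)
for l,h in((.01,.0215),(.0215,.03),(.03,.045),(.045,.053),(.053,.06),(.06,.075),(.075,.1)):
    m=b&(z>l)&(z<h);p=W[m]*1000;v,u=np.nonzero(m)
    if len(p): print(l,h,len(p),p.mean(0).round(),p.min(0).round(),p.max(0).round(),"px",u.mean().round(),v.mean().round(),s["img"][m].mean(0).round())
m=b&(z>.008)&(z<.022);p=W[m];print(cv2.minAreaRect((p[:,:2]*1000).astype(np.float32)))
E
```

```text
0.01 0.0215 293 [ 542. -319.   17.] [ 461. -357.   10.] [ 606. -272.   21.] px 174.0 222.0 [120. 118. 120.]
0.0215 0.03 179 [ 512. -305.   24.] [ 457. -356.   22.] [ 603. -273.   30.] px 182.0 213.0 [115. 114. 116.]
0.03 0.045 67 [ 505. -303.   37.] [ 484. -319.   30.] [ 520. -291.   45.] px 183.0 207.0 [80. 79. 80.]
0.045 0.053 42 [ 505. -304.   49.] [ 485. -319.   45.] [ 520. -291.   53.] px 183.0 204.0 [84. 82. 84.]
0.053 0.06 35 [ 505. -305.   55.] [ 483. -319.   53.] [ 520. -293.   59.] px 182.0 202.0 [91. 91. 92.]
0.06 0.075 39 [ 507. -304.   69.] [ 499. -321.   60.] [ 513. -291.   75.] px 182.0 198.0 [67. 66. 66.]
0.075 0.1 75 [ 508. -305.   86.] [ 496. -323.   76.] [ 514. -291.  100.] px 180.0 193.0 [54. 53. 53.]
((530.0784912109375, -320.7703552246094), (36.75017166137695, 159.4312744140625), 59.026126861572266)
```

>>> {"fn": "step_arm", "kwargs": {
  "series": [
    [[0,0,0,0,0,0,100],[0,0,0,0,0,0,100],[0,0,0,0,0,0,100],[0,0,0,0,0,0,100],[0,0,0,0,0,-50,100],[0,0,0,0,0,-100,100],[0,0,0,0,0,-130,100],[0,0,0,0,0,-130,100]]
  ]
}}

```text
clock: 3.85
tool_pos: [0.5017, -0.3083, 0.1645]
tool_rot: [3.068, -0.652, 0.015]
ft_force: [0.9, 0.4, 0.1]
grip_width: 0.0853
```

>>> {"fn": "step_arm", "kwargs": {
  "series": [
    [[0,0,0,50,0,0,100],[0,0,0,0,-50,0,100],[0,0,0,0,-100,0,100],[0,0,0,0,-150,0,100],[0,0,0,0,-150,0,100]]
  ]
}}

```text
clock: 4.35
tool_pos: [0.5597, -0.1644, 0.1559]
tool_rot: [-3.072, 0.648, 0.004]
ft_force: [0.8, -0.2, -0.4]
grip_width: 0.0856
```

```bash
python3 - <<'E'
from h import *
plan([.4985,-.3055,.158],-24)
t=[]
for c,(u,v) in {"scene":(179,200),"top":(370,212)}.items():
    s=snapshot(c);t.append(cv2.resize(s["img"][v-60:v+60,u-60:u+60],(400,400),interpolation=cv2.INTER_CUBIC))
    W=world(s);x,y,z=W[...,0],W[...,1],W[...,2]
    b=(x>.42)&(x<.62)&(y>-.38)&(y<-.24)
    for l,h in((.008,.0215),(.008,.07),(.04,.07)):
        m=b&(z>l)&(z<h);p=W[m]*1000
        print(c,l,h,len(p),p.mean(0).round(1),cv2.minAreaRect(p[:,:2].astype(np.float32))) if len(p)>3 else 0
cv2.imwrite("pics/g2.png",np.hstack(t))
E
```

```text
t 4.3 pos [ 0.5597 -0.1644  0.1559] yaw -23.8 F [ 0.8 -0.2 -0.4] w 0.0856 j [-0.42  0.16  1.68  0.    1.3   1.56] 
 delta rot [-0.1  0.2  0.2] mm [  0.9 153.8  -2.3]
scene 0.008 0.0215 304 [ 542.7 -318.4   16.6] ((532.3849487304688, -320.15728759765625), (40.16780090332031, 157.111083984375), 65.14046478271484)
scene 0.008 0.07 661 [ 524.  -310.9   26.4] ((532.2352294921875, -319.9581298828125), (40.29324722290039, 157.5677032470703), 65.2991943359375)
scene 0.04 0.07 130 [ 502.7 -304.2   50.6] ((500.501953125, -304.6882629394531), (16.514781951904297, 43.10763168334961), 64.78751373291016)
top 0.008 0.0215 192 [ 544.6 -327.5   18.9] ((529.1373291015625, -324.4947814941406), (27.843923568725586, 155.880615234375), 67.62164306640625)
top 0.008 0.07 453 [ 517.9 -316.5   28.5] ((529.1425170898438, -324.036865234375), (28.902002334594727, 156.2095184326172), 67.50580596923828)
top 0.04 0.07 99 [ 497.2 -305.7   53.8] ((497.2235107421875, -306.5534973144531), (14.540044784545898, 39.64729309082031), 67.8527603149414)
```

View pics/g2.png

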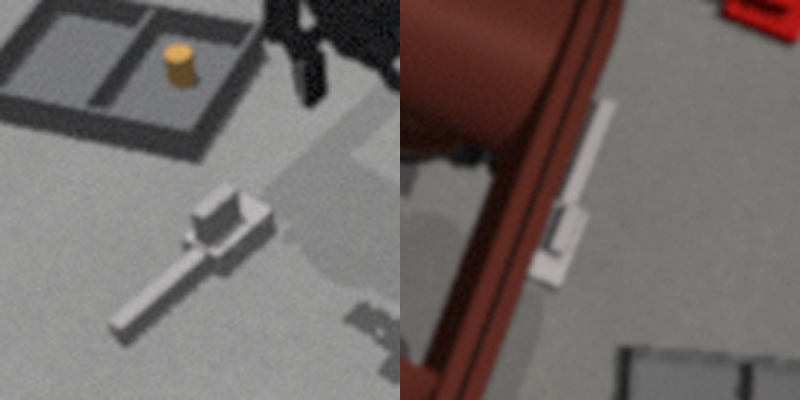

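The key hasn't moved at all, so the fingers closed clear of it, above or behind. I'll compare the real finger position with the TCP reading.

>>> {"fn": "step_arm", "kwargs": {
  "series": [
    [[0,0,0,0,0,0,0],[0,0,0,0,0,0,0],[0,0,0,0,0,0,0],[0,0,0,0,0,0,0],[0,0,0,0,0,0,0],[0,0,0,0,0,0,0],[0,0,0,0,0,0,0],[0,0,0,0,0,0,0]]
  ]
}}

```text
clock: 5.25
tool_pos: [0.5594, -0.1688, 0.1578]
tool_rot: [3.073, -0.653, -0.0]
ft_force: [-1.0, -0.4, -0.9]
grip_width: 0.0
```

```bash
python3 - <<'E'
from h import *
st=state();p0=st["tool_pos"];print(p0.round(4),st["grip_width"])
s=snapshot("scene");W=world(s);Q=(W-p0)*1000
# project TCP
Rt=s["extrinsics"][:3,:3];c=Rt.T@(p0-s["extrinsics"][:3,3])
uv=cv2.projectPoints(c[None],np.zeros(3),np.zeros(3),s["K"],np.array([s["k1"],0,0,0.]))[0][0,0];print("tcp px",uv)
near=(np.hypot(Q[...,0],Q[...,1])<70)
for l in range(-30,100,10):
    m=near&(Q[...,2]>=l)&(Q[...,2]<l+10);p=Q[m]
    if len(p): print(l,len(p),p.mean(0).round(),p.min(0).round()[:2],p.max(0).round()[:2])
u,v=uv.astype(int);im=s["img"].copy();im[v,u]=(0,0,255)
cv2.imwrite("pics/g3.png",cv2.resize(im[v-60:v+60,u-80:u+80],(640,480),interpolation=cv2.INTER_NEAREST))
E
```

```text
[ 0.5594 -0.1688  0.1578] 3.898509257814272e-05
tcp px [228.35707084 192.2090275 ]
20 1 [ 5.  4. 29.] [5. 4.] [5. 4.]
30 20 [10. -1. 36.] [  6. -11.] [16. 10.]
40 50 [ 8.  3. 45.] [ -3. -14.] [14. 15.]
50 51 [ 8.  2. 55.] [ -3. -15.] [13. 15.]
60 37 [ 9. -0. 65.] [  1. -15.] [15. 12.]
70 54 [11. -4. 76.] [ -2. -33.] [25. 25.]
80 128 [ 9. -0. 85.] [ -6. -41.] [27. 31.]
90 116 [ 8. -4. 96.] [-18. -48.] [30. 37.]
```

View pics/g3.png

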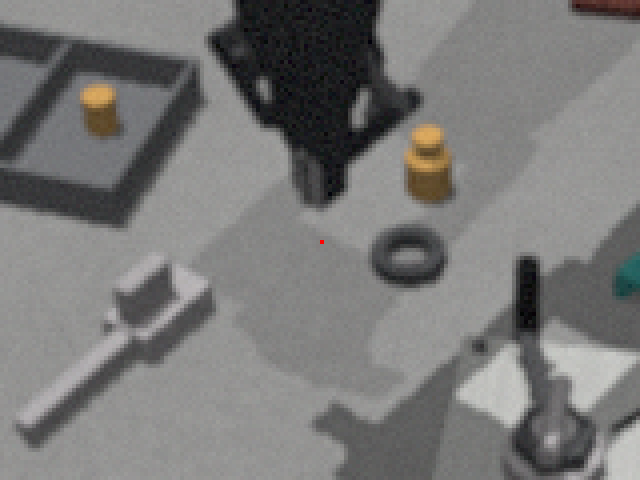

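The fingertips really end about 29 mm above the reported TCP (tip at pixel (80,52) of the crop, TCP projected at (80,60)). The sideways offset is about zero. I'll allow for 29 mm from here on, checking against contact forces.

>>> {"fn": "step_arm", "kwargs": {
  "series": [
    [[0,0,0,0,40,0,60],[0,0,0,0,80,0,60],[0,0,0,0,120,0,60],[0,0,0,0,150,0,60],[0,0,0,0,150,40,60],[0,0,0,0,150,80,60],[0,0,0,0,150,120,60],[0,0,0,0,150,130,60]]
  ]
}}

```text
clock: 6.1
tool_pos: [0.4951, -0.3032, 0.0228]
tool_rot: [-3.069, 0.652, 0.012]
ft_force: [-0.7, 1.0, 0.0]
grip_width: 0.0513
```

>>> {"fn": "step_arm", "kwargs": {
  "series": [
    [[0,0,0,0,0,10,60],[0,0,0,0,0,20,60],[0,0,0,0,0,26,60],[0,0,0,0,0,29,60],[0,0,0,0,0,29,60]]
  ]
}}

```text
clock: 6.6
tool_pos: [0.4989, -0.306, -0.0007]
tool_rot: [3.073, -0.653, 0.001]
ft_force: [-0.3, 0.6, 0.5]
grip_width: 0.0511
```

>>> {"fn": "step_arm", "kwargs": {
  "series": [
    [[0,0,0,0,0,0,0],[0,0,0,0,0,0,0],[0,0,0,0,0,0,0],[0,0,0,0,0,0,0],[0,0,0,0,0,0,0],[0,0,0,0,0,0,0],[0,0,0,0,0,0,0]]
  ]
}}

```text
clock: 7.3
tool_pos: [0.499, -0.3062, -0.0005]
tool_rot: [3.072, -0.653, 0.002]
ft_force: [-0.8, -0.5, 5.3]
grip_width: 0.0131
```

>>> {"fn": "step_arm", "kwargs": {
  "series": [
    [[0,0,0,0,0,-20,0],[0,0,0,0,0,-50,0],[0,0,0,0,0,-80,0],[0,0,0,0,0,-105,0],[0,0,0,0,0,-110,0],[0,0,0,0,0,-110,0]]
  ]
}}

```text
clock: 7.9
tool_pos: [0.4986, -0.3059, 0.1088]
tool_rot: [3.073, -0.653, 0.001]
ft_force: [-0.1, -0.2, -2.1]
grip_width: 0.013
```

```bash
python3 -c "
from h import *
plan([.5815,-.0346,.1095],2.1)"
```

```text
t 7.9 pos [ 0.4986 -0.3059  0.1088] yaw -24.0 F [-0.1 -0.2 -2.1] w 0.013 j [-0.69  0.21  1.72  0.    1.21  1.3 ] 
 delta rot [  0.   -0.  -26.1] mm [ -34.5 -281.5   -0.8]
```

>>> {"fn": "step_arm", "kwargs": {
  "series": [
    [[0,0,-3,-4,-28,0,0],[0,0,-7,-9,-70,0,0],[0,0,-11,-14,-115,0,0],[0,0,-15,-20,-160,0,0],[0,0,-19,-25,-205,0,0],[0,0,-23,-30,-245,0,0],[0,0,-26,-34,-272,0,0],[0,0,-26,-34.5,-281.5,0,0]]
  ]
}}

```text
clock: 8.7
tool_pos: [0.5799, -0.0313, 0.1058]
tool_rot: [-3.139, -0.061, 0.007]
ft_force: [-0.6, 0.1, -2.0]
grip_width: 0.013
```

>>> {"fn": "step_arm", "kwargs": {
  "series": [
    [[0,0,0,0,0,0,0],[0,0,0,0,0,0,0],[0,0,0,0,0,0,0]]
  ]
}}

```text
clock: 9.0
tool_pos: [0.5808, -0.0359, 0.1081]
tool_rot: [3.141, 0.052, -0.002]
ft_force: [-0.0, -0.6, -1.7]
grip_width: 0.0133
```

```bash
python3 - <<'E'
from h import *
plan([.5815,-.0346,.1095],2.1)
t=[]
for c,(u,v) in {"scene":(285,235),"top":(256,180)}.items():
    s=snapshot(c);t.append(cv2.resize(s["img"][v-65:v+65,u-65:u+65],(400,400),interpolation=cv2.INTER_CUBIC))
    W=world(s);x,y,z=W[...,0],W[...,1],W[...,2]
    m=(x>.625)&(x<.73)&(y>-.08)&(y<.02)&(z>.1)&(z<.15);p=W[m]*1000
    if len(p)>5: print(c,"handle",len(p),p.mean(0).round(1),cv2.minAreaRect(p[:,:2].astype(np.float32)),np.polyfit(p[:,0],p[:,1],1))
    p=p[p[:,2]>122] if len(p) else p
    if len(p)>5: print(c,"handle top",len(p),p.mean(0).round(1),cv2.minAreaRect(p[:,:2].astype(np.float32)),np.polyfit(p[:,0],p[:,1],1),p.max(0),np.polyfit(p[:,0],p[:,2],1))
cv2.imwrite("pics/g4.png",np.hstack(t))
E
```

```text
t 9.0 pos [ 0.5808 -0.0359  0.1081] yaw 1.9 F [-0.  -0.6 -1.7] w 0.0133 j [-0.2   0.2   1.73 -0.    1.21  1.34] 
 delta rot [ 0.   0.1 -0.2] mm [ 0.8 -1.3 -1.4]
scene handle 206 [665.4 -32.2 127.2] ((661.3029174804688, -32.91023254394531), (72.13629913330078, 14.220917701721191), 2.113903522491455) [ 2.07782991e-02 -4.60025411e+01]
scene handle top 186 [663.5 -32.3 128. ] ((661.4603881835938, -32.904422760009766), (71.82099914550781, 14.220917701721191), 2.113903284072876) [ 3.46534798e-02 -5.52619732e+01] [697.12628567 -25.09031253 132.76082608] [-2.07197767e-02  1.41795954e+02]
```

View pics/g4.png

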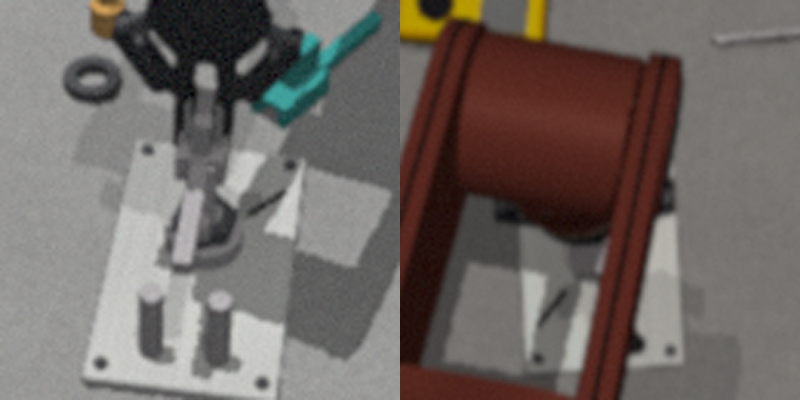

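The key is held level with a yaw of about 2.1°, its head over the tang and its handle aligned between the posts, off by about 1.5 mm in y. I'll correct that and lower.

>>> {"fn": "step_arm", "kwargs": {
  "series": [
    [[0,0,0,0.5,-1.5,0,0],[0,0,0,0.5,-1.5,15,0],[0,0,0,0.5,-1.5,30,0],[0,0,0,0.5,-1.5,38,0],[0,0,0,0.5,-1.5,41,0],[0,0,0,0.5,-1.5,41,0]]
  ]
}}

```text
clock: 9.7
tool_pos: [0.5811, -0.0329, 0.0666]
tool_rot: [-3.141, -0.055, 0.003]
ft_force: [0.7, 0.0, -2.5]
grip_width: 0.0132
```

>>> {"fn": "step_arm", "kwargs": {
  "series": [
    [[0,0,0,0,0,3,0],[0,0,0,0,0,6,0],[0,0,0,0,0,9,0],[0,0,0,0,0,12,0],[0,0,0,0,0,12,0]]
  ]
}}

```text
clock: 10.2
tool_pos: [0.5815, -0.033, 0.0553]
tool_rot: [-3.141, -0.055, 0.001]
ft_force: [-0.2, 0.5, -1.9]
grip_width: 0.0131
```

Clean entry, with no force. Now the last 8 mm.

>>> {"fn": "step_arm", "kwargs": {
  "series": [
    [[0,0,0,0,0,2,0],[0,0,0,0,0,4,0],[0,0,0,0,0,6,0],[0,0,0,0,0,6.5,0],[0,0,0,0,0,6.5,0]]
  ]
}}

```text
clock: 10.7
tool_pos: [0.5818, -0.033, 0.0492]
tool_rot: [-3.141, -0.055, 0.0]
ft_force: [0.7, -0.3, -2.4]
grip_width: 0.0133
```

>>> {"fn": "step_arm", "kwargs": {
  "series": [
    [[0,0,0,0,0,0.5,0],[0,0,0,0,0,1,0],[0,0,0,0,0,1,0]]
  ]
}}

```text
clock: 11.0
tool_pos: [0.5818, -0.0331, 0.0483]
tool_rot: [3.141, 0.055, -0.0]
ft_force: [0.3, -0.2, -2.8]
grip_width: 0.0132
```

>>> {"fn": "step_arm", "kwargs": {
  "series": [
    [[0,0,0,0,0,0.5,0],[0,0,0,0,0,1,0],[0,0,0,0,0,1,0]]
  ]
}}

```text
clock: 11.3
tool_pos: [0.5819, -0.0331, 0.0475]
tool_rot: [3.141, 0.055, 0.0]
ft_force: [-0.8, -0.1, 0.3]
grip_width: 0.013
```

Seated: the weight has come off the wrist. Now release and lift away.

>>> {"fn": "step_arm", "kwargs": {
  "series": [
    [[0,0,0,0,0,0,60],[0,0,0,0,0,0,60],[0,0,0,0,0,0,60],[0,0,0,0,0,-20,60],[0,0,0,0,0,-60,60],[0,0,0,0,0,-110,60],[0,0,0,0,0,-130,60],[0,0,0,0,0,-130,60]]
  ]
}}

```text
clock: 12.1
tool_pos: [0.585, -0.0336, 0.1826]
tool_rot: [3.139, 0.055, 0.014]
ft_force: [-0.2, -0.4, 1.1]
grip_width: 0.0512
```

```bash
python3 - <<'E'
from h import *
# peg now (scene), then pre-grasp above; jaws tangential
s=snapshot("scene");W=world(s);x,y,z=W[...,0],W[...,1],W[...,2]
def rep(n,m):
    p=W[m]*1000
    print(n,len(p),p.mean(0).round(1) if len(p) else "",cv2.minAreaRect(p[:,:2].astype(np.float32)) if len(p)>3 else "")
box=lambda a,b,e,f,l,h:(x>a)&(x<b)&(y>e)&(y<f)&(z>l)&(z<h)
rep("handle",box(.61,.72,-.047,-.015,.055,.075));rep("tab",box(.55,.63,-.06,0,.09,.115));rep("peg",box(.44,.54,-.12,0,.085,.11))
for d in landmark_of("scene","peg_top")+landmark_of("scene","holding_key"): print(np.round(d["point"],3),d["confidence"])
ax=np.array([.5715,-.035]);
for a in (200.4,180,160,140.1): print(a,(ax+.09*np.array([np.cos(np.radians(a)),np.sin(np.radians(a))])).round(4))
plan([.487,-.0665,.16],200.4)
E
```

```text
handle 223 [659.1 -30.1  67. ] ((655.0765380859375, -34.807594299316406), (88.86979675292969, 23.801023483276367), 0.837394654750824)
tab 99 [586.2 -29.8 101.4] ((582.2067260742188, -29.958717346191406), (40.67130661010742, 13.569077491760254), 3.5200233459472656)
peg 42 [490.3 -65.5  92.6] ((489.17828369140625, -64.96835327148438), (13.886988639831543, 14.945862770080566), 60.0490608215332)
[ 0.49  -0.066  0.094] 0.53
[ 0.568 -0.033  0.051] 0.4
[ 0.564 -0.038  0.048] 0.68
[0.384 0.008 0.001] 0.62
[ 0.674 -0.482  0.003] 0.59
200.4 [ 0.4871 -0.0664]
180 [ 0.4815 -0.035 ]
160 [ 0.4869 -0.0042]
140.1 [0.5025 0.0227]
t 12.2 pos [ 0.5811 -0.0329  0.1761] yaw 2.0 F [ 0.4  0.5 -0.9] w 0.051 j [-0.19  0.14  1.67 -0.    1.34  1.34] 
 delta rot [ -0.    0.1 -18.4] mm [-95.2  30.2  16.2]
```

>>> {"fn": "step_arm", "kwargs": {
  "series": [
    [[0,0,-6,-30,10,5,60],[0,0,-12,-65,20,10,60],[0,0,-18.4,-95,30,16,60],[0,0,-18.4,-95,30,50,60],[0,0,-18.4,-95,30,90,60],[0,0,-18.4,-95,30,130,60],[0,0,-18.4,-95,30,150,60],[0,0,-18.4,-95,30,150,60]]
  ]
}}

```text
clock: 13.05
tool_pos: [0.4827, -0.0649, 0.0219]
tool_rot: [-3.087, -0.556, 0.015]
ft_force: [-0.2, 0.3, 0.4]
grip_width: 0.0513
```

>>> {"fn": "step_arm", "kwargs": {
  "series": [
    [[0,0,0,0,0,0,26],[0,0,0,0,0,0,26],[0,0,0,0,0,0,26],[0,0,0,0,0,0,26]]
  ]
}}

```text
clock: 13.45
tool_pos: [0.489, -0.0667, 0.0286]
tool_rot: [3.091, 0.557, 0.003]
ft_force: [0.3, 0.4, 0.4]
grip_width: 0.022
```

```bash
python3 - <<'E'
from h import *
plan([.487,-.0665,.026],20.4)
s=state();Rc=R.from_rotvec(s["tool_rot"]);ax=np.array([.5715,-.035])
for a in (193,186,179,172,165,158,151,144,141,138):
    t=np.radians(a);p=np.r_[ax+.09*np.array([np.cos(t),np.sin(t)]),.026]
    print(a,"az",round(200.4-a,1),(Rc.inv().apply(p-s["tool_pos"])*1000).round(1)[:2])
E
```

```text
t 13.4 pos [ 0.489  -0.0667  0.0286] yaw 20.4 F [0.3 0.4 0.4] w 0.022 j [-0.3   0.11  2.01  0.    1.02  0.92] 
 delta rot [ 0.1 -0.1  0. ] mm [-1.8 -0.9  2.6]
193 az 7.4 [ -0.9 -12.5]
186 az 14.4 [  1.2 -23.3]
179 az 21.4 [  4.5 -33.8]
172 az 28.4 [  9.2 -43.7]
165 az 35.4 [ 15.  -53.1]
158 az 42.4 [ 21.9 -61.6]
151 az 49.4 [ 29.8 -69.3]
144 az 56.4 [ 38.6 -75.9]
141 az 59.4 [ 42.5 -78.4]
138 az 62.4 [ 46.7 -80.7]
```

>>> {"fn": "step_arm", "kwargs": {
  "series": [
    [[0,0,3.5,-1.3,-6.5,0,26],[0,0,7.4,-0.9,-12.5,0,26],[0,0,11,0,-18,0,26],[0,0,14.4,1.2,-23.3,0,26],[0,0,18,2.8,-28.6,0,26],[0,0,21.4,4.5,-33.8,0,26],[0,0,25,6.8,-38.8,0,26],[0,0,28.4,9.2,-43.7,0,26]]
  ]
}}

```text
clock: 14.25
tool_pos: [0.4818, -0.0228, 0.0282]
tool_rot: [3.132, -0.222, 0.002]
ft_force: [-0.9, -2.5, 0.2]
grip_width: 0.0224
```

```bash
python3 - <<'E'
from h import *
plan([.487,-.0665,.026],-8)
s=snapshot("scene");u,v=285,235;cv2.imwrite("pics/p1.png",cv2.resize(s["img"][v-60:v+60,u-65:u+65],(650,600),interpolation=cv2.INTER_CUBIC))
W=world(s);x,y,z=W[...,0],W[...,1],W[...,2]
p=W[(x>.63)&(x<.72)&(y>-.047)&(y<-.012)&(z>.06)&(z<.072)]*1000;print(len(p),p.mean(0),np.degrees(np.arctan(np.polyfit(p[:,0],p[:,1],1)[0])))
E
```

```text
t 14.2 pos [ 0.4818 -0.0228  0.0282] yaw -8.1 F [-0.9 -2.5  0.2] w 0.0224 j [-0.21  0.08  2.03 -0.    1.02  1.5 ] 
 delta rot [ 0.1 -0.1 -0.1] mm [11.3 42.6  2.3]
183 [666.98603952 -36.71379951  66.94548373] -1.5868027326200302
```

View pics/p1.png

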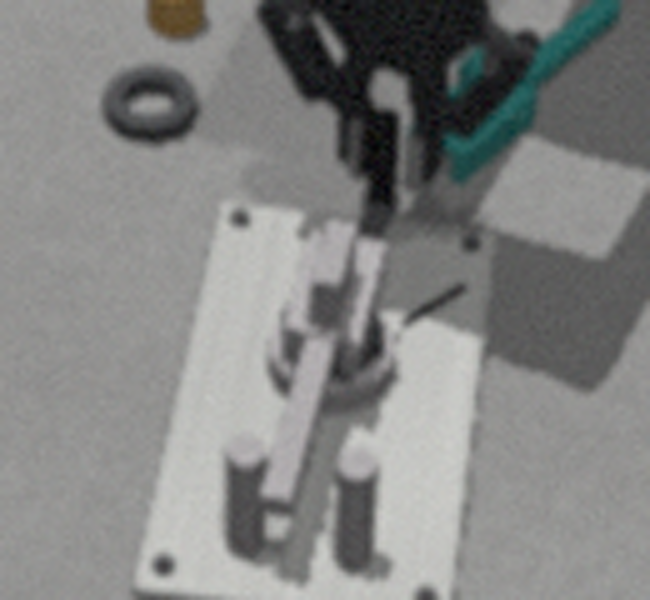

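The handle, around pixel (290,430) in the crop, is bearing on the -y post, so the key is holding the spindle. Continuing round the arc.

```bash
python3 - <<'E'
import numpy as np
r=np.radians(172)
for a in range(168,135,-4):
    t=np.radians(a);d=90*np.array([np.cos(t)-np.cos(r),np.sin(t)-np.sin(r)])
    y=np.radians(-8);tx=np.array([np.cos(y),np.sin(y)]);ty=np.array([np.sin(y),-np.cos(y)])
    print(a,172-a,(d@tx).round(1),(d@ty).round(1))
E
```

```text
168 4 0.2 -6.3
164 8 0.9 -12.5
160 12 2.0 -18.7
156 16 3.5 -24.8
152 20 5.4 -30.8
148 24 7.8 -36.6
144 28 10.5 -42.3
140 32 13.7 -47.7
136 36 17.2 -52.9
```

>>> {"fn": "step_arm", "kwargs": {
  "series": [
    [[0,0,4,0.2,-6.3,0,26],[0,0,8,0.9,-12.5,0,26],[0,0,12,2,-18.7,0,26],[0,0,16,3.5,-24.8,0,26],[0,0,20,5.4,-30.8,0,26],[0,0,24,7.8,-36.6,0,26],[0,0,28,10.5,-42.3,0,26],[0,0,28,10.5,-42.3,0,26]]
  ]
}}

```text
clock: 15.1
tool_pos: [0.4981, 0.0183, 0.0279]
tool_rot: [-2.988, 0.969, -0.001]
ft_force: [-0.7, -0.8, 0.5]
grip_width: 0.0221
```

```bash
python3 - <<'E'
from h import *
plan([.487,-.0665,.026],-36)
E
```

```text
t 15.1 pos [0.4981 0.0183 0.0279] yaw -35.9 F [-0.7 -0.8  0.5] w 0.0221 j [-0.12  0.12  1.99 -0.    1.03  2.08] 
 delta rot [-0.  -0.   0.1] mm [40.7 75.2  1.9]
```

>>> {"fn": "step_arm", "kwargs": {
  "series": [
    [[0,0,2,0.1,-3.1,0,26],[0,0,4,0.3,-6.2,0,26],[0,0,5,0.4,-7.8,0,26],[0,0,5,0.4,-7.8,0,26]]
  ]
}}

```text
clock: 15.5
tool_pos: [0.5027, 0.0241, 0.0276]
tool_rot: [2.944, -1.097, 0.001]
ft_force: [-1.1, -1.6, -0.1]
grip_width: 0.022
```

>>> {"fn": "step_arm", "kwargs": {
  "series": [
    [[0,0,0,0,1,0,50],[0,0,0,0,1,0,50],[0,0,0,0,1,-50,50],[0,0,0,0,1,-100,50],[0,0,0,-40,0,-140,50],[0,0,0,-80,0,-140,50],[0,0,0,-80,0,-140,50]]
  ]
}}

```text
clock: 16.2
tool_pos: [0.4404, 0.0793, 0.169]
tool_rot: [-2.942, 1.094, -0.002]
ft_force: [0.3, 0.4, -0.6]
grip_width: 0.0425
```

```bash
cat > chk.py <<'E'
from h import *
import sys
plan([.487,-.0665,.026],-41);t=[]
for c,(u,v) in {"scene":(285,245),"top":(256,185)}.items():
    s=snapshot(c);t.append(cv2.resize(s["img"][v-60:v+60,u-60:u+60],(400,400),interpolation=cv2.INTER_CUBIC))
    W=world(s);x,y,z=W[...,0],W[...,1],W[...,2]
    a=np.array([.573,-.034] if c=="scene" else [.570,-.0362])
    m=(np.hypot(x-a[0],y-a[1])<.115)&(np.hypot(x-a[0],y-a[1])>.07)&(x<.54)&(z>.085)&(z<.1)
    p=W[m]
    if len(p)>5:
        q=np.array(cv2.minAreaRect((p[:,:2]*1000).astype(np.float32))[0])/1000-a;print(c,"peg",len(p),q.round(4),np.hypot(*q),"stand ang",(np.degrees(np.arctan2(q[1],q[0]))-2.1).round(1))
    p=W[(x>.63)&(x<.72)&(y>-.049)&(y<-.012)&(z>.063)&(z<.072)]*1000
    if len(p)>9:print("handle",len(p),p.mean(0).round(1),np.degrees(np.arctan(np.polyfit(p[:,0],p[:,1],1)[0])))
cv2.imwrite(sys.argv[1],np.hstack(t))
E
python3 chk.py pics/f1.png
```

```text
t 16.2 pos [0.4404 0.0793 0.169 ] yaw -40.8 F [ 0.3  0.4 -0.6] w 0.0425 j [ 0.   -0.19  2.01  0.    1.33  2.28] 
 delta rot [-0.2 -0.   0.2] mm [130.5  80.3 142.8]
scene peg 41 [-0.0701  0.0555] 0.08944450704984706 stand ang 139.5
handle 169 [666.9 -37.1  67.3] -1.6270653644531081
top peg 34 [-0.0704  0.0555] 0.08965764883236436 stand ang 139.6
handle 138 [661.7 -38.6  67.1] -1.255664221052064
```

View pics/f1.png

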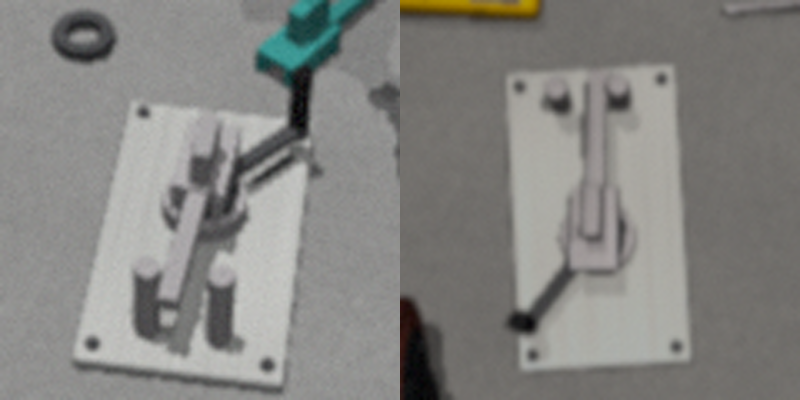

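Final check: in the top view the crank lies over the black line, peg at pixel (522,322), and the line is hidden beneath it. The key is seated with its handle between the posts, and the robot is clear.

```bash
python3 -c "
from bench import *
print(job_done())"
```

```text
the job is handed in; nothing more can be done
None
```

I put the larger steel key on the spindle tang with its handle between the posts and let go. I then swung the crank clockwise to the black line and handed the job in at about 16 s.

**Last checks, from both cameras:**
- **Crank:** it stands at 139.5° and 139.6°, against 138° for the line. It covers the line in the top view. It was not pushed onto the stop, and the push force read under 3 N at the readings taken.
- **Locknut:** its turn plus the spindle's is about 1.23 rad. With the key's full play of 0.25 rad, the locknut itself is at 0.98 rad or more, above the 0.8 needed. I did not measure the locknut and spindle separately.
- **Key:** the handle top is at 67 mm, against 68 mm expected when seated. The handle bears against the -y post, so the key holds the spindle.
- **Robot:** it was clear of everything when I handed in.

**What disagreed:** the first grasp closed on nothing. The camera showed the fingertips about 29 mm above the reported TCP. The key had not moved, and with that offset allowed for the second grasp held.

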